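# Open the beam path on the optical table

### The job

Open the laser's beam path: push the barrier arm up past its balance point so that it stays raised against its stop by itself, pushing gently with the fingers, without gripping it or touching its brass counterweight. Only when it is up, press the green button on the grey control box fully down and let go; do not press the red one. Leave the barrier's stand where it is and the other things on the table undisturbed.

Things in the scene. Friction and masses are not known exactly. Their poses are not given: they have to be found in the camera images.
- barrier_stand: Loose heavy stand of the barrier (3 kg, not to be moved): black base plate 110 x 90 x 22 mm, steel post 25 mm across, black fork at the top (top at 156 mm). Origin at the centre of the base's underside; its -x axis points the way the lowered arm points (towards the robot, within 0.45 rad), its y axis is the direction of the hinge, z up.
- barrier_hinge (a point): Hinge point of the barrier arm, 140 mm straight above the stand's origin. The hinge axis is horizontal, along the stand's y.
- crossbar (a point): Centre of the yellow crossbar at the free end of the barrier arm: a round horizontal bar 12 mm across, 102 mm long along the stand's y, 150 mm from the hinge. With the arm lowered it is 140 mm above the table, level with the hinge, with free space below it and on the robot's side.
- flag (a point): Centre of the black upright flag on the arm, 75 mm from the hinge: 70 x 70 mm, 4 mm thick along the stand's y, yellow top and bottom edges; it blocks the beam and reaches 35 mm above and below the arm (an aluminium bar 10 mm wide, 12 mm high). 34 mm are free between the flag and the crossbar.
- barrier_arm (a joint): Angle of the arm, rad: 0 = lowered, level (stop), 1.66 = raised just past upright (stop). Grows as the bar end goes up and back over the hinge, away from the robot. Gravity closes it below its balance point, somewhere between 0.5 and 1.0 rad, and beyond that carries it on to the raised stop by itself within a few seconds. About 1 N upward at the crossbar lifts it.
- counterweight: Brass counterweight, cylinder 38 mm across and 25 mm long along the stand's y, origin at its centre, on a tail behind the hinge: 54 mm behind and 45 mm above it with the arm lowered; it swings down behind the post as the arm goes up. Not to be touched.
- laser: Fixed laser head, black box 80 x 200 x 80 mm with its centre 140 mm above the table, on two feet, red plate on top (top 182 mm), long axis along its own y, nozzle at -y. Origin on the table below its centre. Stands on the stand's +y side, about 0.31 m from it.
- detector: Fixed light detector: black drum 52 mm across, 40 mm long along y, centre 140 mm above the table, on a post with a 56 mm round foot; top 166 mm. Origin at the centre of the foot's underside. On the stand's -y side, about 0.20 m from it. A fixed mirror mount of like size stands behind the barrier on that side.
- control_box: Grey control box with black top, fixed, 100 x 160 x 50 mm (x, y, z), origin at the centre of its underside. The two buttons stand on its top, the green one at its +y, the red one at its -y, 80 mm apart.
- green_button_top (a point): Centre of the top of the green push button, 68 mm above the table: a round button 28 mm across that stands 6 mm proud of a grey collar 44 mm across and sinks flush with it when fully pressed. It is pressed straight down.
- green_button (a joint): Travel of the green button, m: 0 = out, 0.006 = fully pressed. Springs back when released; 5 N presses it fully.
- red_button_top (a point): Centre of the top of the red push button, of the same form. Not to be pressed.
- red_button (a joint): Travel of the red button, m: 0 = out, 0.006 = fully pressed.
- lens_mount: Loose bystander: lens in a black ring 52 mm across on a post with a 50 mm square foot, 166 mm tall. Origin at the centre of its underside. Between laser and barrier.
- post_holder: Loose bystander: empty black post holder 44 mm across its foot, 25 mm above it, 70 mm tall, brass thumbscrew. Origin at the centre of its underside.
- driver: Loose bystander: screwdriver with orange handle, 160 mm long, up to 30 mm thick, lying flat along its own x. Lies in front of the barrier. Origin on the table under its middle.
- parts_tray: Loose bystander: open blue parts tray 100 x 140 x 40 mm, origin at the centre of its underside.
- cleaner_bottle: Loose bystander: white bottle with blue cap, 56 mm across, 130 mm tall, left of the barrier, behind the lens mount; origin at the centre of its underside.
Mind the look-alikes: they are no part of the job. Of the things that look like the control_box, take the one that is farthest to the robot's left at the start.

How it is judged:
By the outcome, as a careful person would: the job done as asked, in the order asked, and still so for the second after the job is handed in, with the robot touching nothing.
It also fails if it takes over 48 s, if anything falls off the work surface, if the arm or the gripper's body presses on something with over 40 N, if the wrist force passes 120 N, or if a joint passes its speed limit or range.

### The arm

A 7-joint arm with a two-finger parallel gripper is mounted at the origin on the work surface. World frame = base frame: x ahead of the robot, y to its left, z up, the work surface at z = 0. Lengths are in m, angles in rad, forces in N, time in s.
With the tool pointing down it reaches from about 0.425 to 0.925 m from the base axis. Payload 6.8 kg.
Tool frame: the origin (TCP) lies on the centre line of the jaws, within the pads' length; the fingertips stand 19 mm ahead of it and the grasp point (between the pads) is the TCP (r.tip_extent is the y of the fingertips in the tool frame, in m); y points along the fingers, z is the direction in which the jaws open and shut, and the axes are right-handed (so a half turn about y gives the same grasp; the last joint's range is limited). The gripper opens to 85 mm and grips with 20 to 120 N. Pads are 22 mm wide; open, the fingers measure 114 mm over their backs; the gripper's body (76 mm by 85 mm) begins 54 mm behind the grasp point. The pads swing forward as they close: fully open they stand 13 mm farther back than shut.
Start: joints at [-0.108, 0.477, 0.022, 1.555, -0.011, 1.109, -0.083], TCP at [0.675, 0, 0.25] pointing down, gripper open.
Joint ranges: [-2.96, 2.96], [-0.34, 2.1], [-1.41, 1.46], [0.24, 2.44], [-1.37, 4.51], [0.17, 1.92], [-2.96, 2.96]. Speed limits (rad/s): [2.39, 2.39, 3.14, 3.14, 3.14, 3.14, 3.14].

### API

Orientations are given as a rotation vector (axis times angle).
In Python, from bench import r gives the robot as it stands. The module is installed in compiled form; this text tells all that it offers.
- The arm moves only by the tool jog_arm, never from a script. Its argument "motion" is a list of rows, each a list of 3 entries, a list of its own where there are three numbers: the opening, from 0 (shut) to 1 (fully open), then the shift along the tool's x, y, z in m, then the turn, a rotation vector about the tool's x, y, z in degrees. A call has 1 to 10 rows; each row shifts and turns the commanded pose from where the row before left it, along the tool's axes as they then stand; what a row does not reach is not made up. A row lasts 1/12 s, in which the tool goes at most 41.7 mm and 7.16 degrees, less where a joint would pass 70% of its speed; a pose out of reach is approached as far as the arm can. A call with a gripper value outside its range is refused whole. The fingers move at their own pace and stop on an object; "force" is the grip in N (left out, the last holds). Time passes only in rows, so rows that do not move let the fingers close. It gives the time, the measured TCP pose, the force and the opening at its end, in the units of the state.
- r.get_obs(): the state, without advancing time (a new reading comes with each control period).
- r.grab_frame(name): name is "scene" or "side" or "wrist"; returns a dict with "image" (480x640x3 uint8, red, green, blue), "range_z" (480x640 float32, m along the optical axis (not along the pixel's ray), 0 where there is no reading), "fx", "fy", "cx", "cy" (pixels), "xyz" and "orientation" of the camera in the world. Camera axes: x right, y down, z forward; pixel columns grow to the right and rows downward; lengths in m; the calibration is good to about 2 mm. The wrist camera is an equidistant fisheye: a pixel r from the principal point sees the ray r / f radians off the axis. A picture is of the moment at which its call begins.
- r.hand_in(): hands the job in, once; it reports no verdict.
The state is a dict: "clock": time; "joints": joint angles; "qvel": joint speeds; "tau": joint torques, N m; "tcp_pos": TCP position; "orientation": TCP orientation; "contact_force": force on the tool from outside, world axes, zero at the start; "moment": the same for the moment, N m; "grip_width": finger opening in m.
Only numpy, scipy, OpenCV 4.12 (cv2) and the standard library are available. Lean on these libraries where they do the work, as an engineer would, in place of code of your own. Each camera call takes 0.05 s, during which the arm holds its last target.

## Working session

There is one attempt and no reset: what is moved stays moved. The work goes in short steps, Python scripts to look and compute and a tool call to move; the robot and the scene stay as the last step left them, time stands still between calls to the robot, and variables do not carry over. Pictures are saved under pics/ and viewed, and the job is handed in when it is done.

Besides the shell and the picture viewer there is one more tool, called after "Call:" in YAML: its name, and indented under it one key for each argument. jog_arm: Moves the arm, as the interface text tells. Its arguments: {"type":"object","properties":{"motion":{"type":"array","items":{"type":"array"}},"force":{"type":"number"}},"required":["motion"]}

```bash
mkdir -p pics; cat > h.py <<'E'
import numpy as np, cv2
from scipy.spatial.transform import Rotation as R
from bench import r
def grab(name,fn):
    f=r.grab_frame(name); cv2.imwrite('pics/'+fn+'.png',cv2.cvtColor(f['image'],cv2.COLOR_RGB2BGR)); np.savez('pics/'+fn+'.npz',**f); return f
def pts(f):
    v,u=np.mgrid[0:480,0:640]; z=f['range_z']
    P=np.stack([(u-f['cx'])/f['fx']*z,(v-f['cy'])/f['fy']*z,z],-1)
    o=np.array(f['orientation']); M=R.from_rotvec(o).as_matrix()
    return P@M.T+np.array(f['xyz'])
E
python3 - <<'E'
from h import *
for n in ['scene','side']:
    f=grab(n,n+'0'); print(n,f['fx'],f['cx'],f['cy'],f['xyz'],f['orientation'])
o=r.get_obs(); print(o, r.tip_extent)
E
```

```text
scene 507.01931297719705 321.314921338939 242.99366783790816 [1.05886669 0.05778983 1.03206598] [-1.67533567 -2.15413591  0.61496345]
side 466.2716833312941 316.6199785835042 236.83151940795113 [0.05464873 0.67344385 0.69553171] [-0.69034946  2.4471024  -1.33000593]
{'clock': 0.1, 'joints': array([-0.10811366,  0.47774441,  0.02233199,  1.55631936, -0.01151997,
        1.10929395, -0.08311031]), 'qvel': array([ 0.00065574, -0.00169392, -0.00050832, -0.00308797,  0.001893  ,
        0.00071574, -0.00048678]), 'tau': array([ 5.69385389e-03, -5.97765398e+01,  1.61440808e+00, -2.81952703e+01,
        1.29656185e-02,  5.02699884e-03, -1.13572563e-05]), 'tcp_pos': array([6.74513263e-01, 1.40219767e-05, 2.49418638e-01]), 'orientation': array([-1.21048592,  1.21033952, -1.2084797 ]), 'contact_force': array([ 0.23094583,  0.92444268, -0.26217044]), 'moment': array([-0.01114345, -0.00431469,  0.00545839]), 'grip_width': 0.08527156255373189} 0.019
```

View pics/scene0.png

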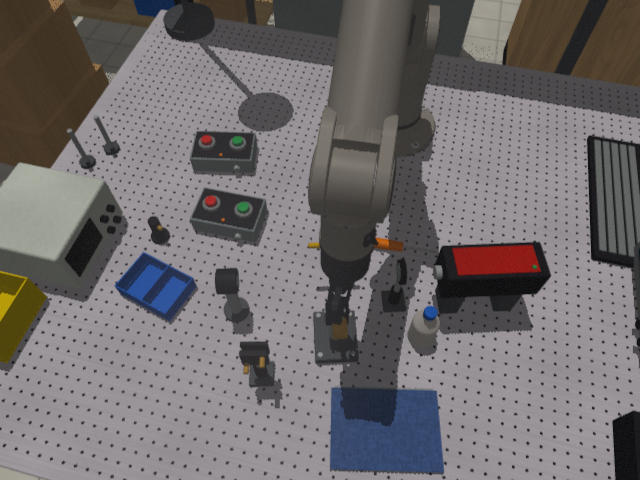

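View pics/side0.png

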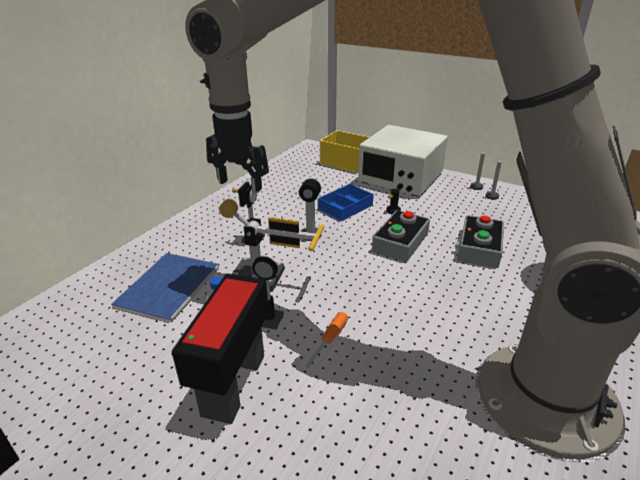

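The scene view looks back at the robot from the front. It shows two control boxes at about (225,150) and (230,215), and the barrier stand at (335,335). The side view shows the yellow crossbar near (316,237) and the two boxes at (400,235) and (483,240). Next I'll measure these.

```bash
python3 - <<'E'
from h import *
for n in ['scene','side']:
    f=dict(np.load(f'pics/{n}0.npz')); P=pts(f); hsv=cv2.cvtColor(f['image'],cv2.COLOR_RGB2HSV)
    H,S,V=[hsv[...,i].astype(int) for i in range(3)]
    masks={'green':(H>50)&(H<85)&(S>120)&(V>50),'red':((H<6)|(H>174))&(S>150)&(V>80),'yellow':(H>19)&(H<32)&(S>140)&(V>100),'orange':(H>6)&(H<19)&(S>150)&(V>80),'blue':(H>100)&(H<125)&(S>150)&(V>60)}
    for k,m in masks.items():
        c,l,st,ce=cv2.connectedComponentsWithStats(m.astype(np.uint8))
        for i in range(1,c):
            if st[i,4]<20: continue
            q=P[(l==i)&(f['range_z']>0)]
            if len(q): print(n,k,st[i],ce[i].round(0),'med',np.median(q,0).round(3),'min',q.min(0).round(3),'max',q.max(0).round(3))
E
```

```text
scene green [232 136  10   8  62] [237. 140.] med [ 0.226 -0.372  0.073] min [ 0.213 -0.383  0.069] max [ 0.239 -0.36   0.077]
scene green [238 202  10  10  78] [243. 206.] med [ 0.423 -0.288  0.072] min [ 0.41  -0.3    0.068] max [ 0.434 -0.277  0.077]
scene red [201 135  10   9  65] [206. 139.] med [ 0.243 -0.45   0.072] min [ 0.228 -0.462  0.066] max [ 0.256 -0.439  0.077]
scene red [205 196  11   9  81] [210. 200.] med [ 0.425 -0.368  0.072] min [ 0.411 -0.38   0.065] max [ 0.436 -0.356  0.076]
scene red [ 453  245   88   31 2245] [495. 260.] med [0.495 0.268 0.182] min [0.443 0.185 0.177] max [0.544 0.353 0.187]
scene yellow [308 243  11   5  44] [313. 245.] med [ 0.527 -0.09   0.144] min [ 0.521 -0.101  0.139] max [ 0.532 -0.08   0.149]
scene yellow [  0 271  28  51 371] [  8. 296.] med [ 0.752 -0.731  0.006] min [ 0.72  -0.764 -0.001] max [ 0.822 -0.656  0.094]
scene orange [374 238  29  13 254] [389. 244.] med [0.409 0.06  0.023] min [ 0.395  0.028 -0.001] max [0.701 0.093 0.477]
scene blue [134   0  41  17 468] [152.   6.] med [-1.062 -1.37  -0.522] min [-1.082 -1.471 -0.596
[... 946 characters left out ...]
] med [ 0.812 -0.664  0.059] min [ 0.722 -0.788 -0.   ] max [ 0.882 -0.651  0.094]
side yellow [269 218  29   6  70] [284. 220.] med [ 0.584 -0.031  0.174] min [ 0.553 -0.042  0.169] max [ 0.615 -0.019  0.178]
side yellow [309 225  15  25 121] [316. 237.] med [ 0.51  -0.047  0.146] min [ 0.496 -0.099  0.141] max [ 0.528 -0.005  0.15 ]
side orange [322 312  26  32 364] [335. 327.] med [0.399 0.061 0.024] min [0.39  0.017 0.003] max [0.414 0.095 0.03 ]
side blue [ 318  184   55   37 1246] [345. 202.] med [ 0.643 -0.424  0.024] min [ 0.577 -0.508  0.001] max [ 0.705 -0.34   0.045]
side blue [210 276  12  14 105] [215. 282.] med [0.608 0.172 0.131] min [0.547 0.155 0.117] max [0.622 0.231 0.182]
```

```bash
python3 - <<'E'
from h import *
o=r.get_obs(); print(R.from_rotvec(o['orientation']).as_matrix().round(3))
f=dict(np.load('pics/side0.npz')); P=pts(f); hsv=cv2.cvtColor(f['image'],cv2.COLOR_RGB2HSV)
H,S,V=[hsv[...,i].astype(int) for i in range(3)]
m=(H>19)&(H<32)&(S>140)&(V>100); m[:222]=0;m[255:]=0;m[:,:305]=0;m[:,330:]=0
q=P[m]; q=q[(q[:,2]>.135)]
l=cv2.fitLine(q[:,:2].astype(np.float32),cv2.DIST_HUBER,0,.01,.01).ravel(); print(l); t=(q[:,:2]-l[2:])@l[:2]; print(t.min(),t.max(), l[2:]+l[:2]*t.min(), l[2:]+l[:2]*t.max())
# things between z .05 and .25 in region, scene+side combined top map
for n in ['scene','side']:
    f=dict(np.load(f'pics/{n}0.npz')); P=pts(f)
    for (a,b,c,d) in [(.4,.7,.05,.15),(.5,.75,-.32,-.15)]:
        s=(P[...,0]>a)&(P[...,0]<b)&(P[...,1]>c)&(P[...,1]<d)&(P[...,2]>.1)&(P[...,2]<.19)&(f['range_z']>0)
        q=P[s]; 
        if len(q): print(n,(a,b,c,d),np.percentile(q,[2,50,98],axis=0).round(3))
E
```

```text
[[ 0.    -0.002  1.   ]
 [-1.    -0.     0.   ]
 [ 0.    -1.    -0.002]]
[ 0.27857926 -0.9604132   0.5087072  -0.04342151]
-0.03938044687899782 0.057533437988656226 [ 0.49773665 -0.00560001] [ 0.52473485 -0.09867738]
scene (0.4, 0.7, 0.05, 0.15) [[0.524 0.085 0.107]
 [0.548 0.096 0.156]
 [0.566 0.108 0.168]]
scene (0.5, 0.75, -0.32, -0.15) [[ 0.627 -0.253  0.127]
 [ 0.657 -0.23   0.16 ]
 [ 0.675 -0.211  0.167]]
side (0.4, 0.7, 0.05, 0.15) [[0.518 0.086 0.109]
 [0.538 0.1   0.146]
 [0.562 0.107 0.167]]
side (0.5, 0.75, -0.32, -0.15) [[ 0.621 -0.256  0.103]
 [ 0.641 -0.222  0.148]
 [ 0.664 -0.211  0.168]]
```

Call:
jog_arm:
  motion:
    - [0,[0,-0.03,0],[0,0,0]]
    - [0,[0,-0.03,0],[0,0,0]]
    - [0,[0,-0.03,0],[0,0,0]]
    - [0,[0,-0.01,0],[0,0,0]]
  force: 20

```text
clock: 0.43
tcp_pos: [0.6764, -0.0, 0.3551]
orientation: [-1.204, 1.205, -1.212]
contact_force: [0.4, 0.4, 1.3]
grip_width: 0.0388
```

Call:
jog_arm:
  motion:
    - [0,[0,0,0],[0,7,0]]
    - [0,[0,0,0],[0,7,0]]
    - [0,[0,0,0],[0,7,0]]
    - [0,[0,0,0],[0,7,0]]
    - [0,[0,0,0],[0,7,0]]
    - [0,[0,0,0],[0,7,0]]
    - [0,[0,0,0],[0,7,0]]
    - [0,[0,0,0],[0,7,0]]
    - [0,[0,0,0],[0,7,0]]
    - [0,[0,0,0],[0,7,0]]

```text
clock: 1.27
tcp_pos: [0.6747, 0.0, 0.3494]
orientation: [-0.354, 2.036, -2.036]
contact_force: [1.8, -0.8, 0.3]
grip_width: 0.0001
```

Call:
jog_arm:
  motion:
    - [0,[0,0,0],[0,4,0]]
    - [0,[0.03,0,0],[0,0,0]]
    - [0,[0.03,0,0.005],[0,0,0]]
    - [0,[0.03,0,0.005],[0,0,0]]
    - [0,[0.03,0,0.005],[0,0,0]]
    - [0,[0.03,0,0.005],[0,0,0]]
    - [0,[0.03,0,0.005],[0,0,0]]
    - [0,[0.03,0,0.005],[0,0,0]]
    - [0,[0,0,0],[0,0,0]]

```text
clock: 2.02
tcp_pos: [0.4765, -0.0902, 0.3499]
orientation: [-0.289, 2.076, -2.076]
contact_force: [0.0, -1.2, -0.8]
grip_width: -0.0002
```

Now I'll tilt the tool forward.

Call:
jog_arm:
  motion:
    - [0,[0,0,0],[0,0,5]]
    - [0,[0,0,0],[0,0,5]]
    - [0,[0,0,0],[0,0,5]]
    - [0,[0,0,0],[0,0,5]]
    - [0,[0,0,0],[0,0,5]]
    - [0,[0,0,0],[0,0,5]]
    - [0,[0,0,0],[0,0,5]]
    - [0,[0,0,0],[0,0,5]]
    - [0,[0,0,0],[0,0,0]]

```text
clock: 2.77
tcp_pos: [0.4784, -0.0872, 0.3476]
orientation: [0.386, 1.811, -1.631]
contact_force: [-1.1, 0.5, -1.1]
grip_width: -0.0001
```

```bash
python3 - <<'E'
from h import *
o=r.get_obs(); print(R.from_rotvec(o['orientation']).as_matrix().round(3),o['tcp_pos'],o['joints'].round(2))
M=R.from_rotvec(o['orientation']).as_matrix()
for T in [(.455,-.097,.115),(.505,-.082,.133)]: print(M.T@(np.array(T)-o['tcp_pos']))
grab('side','side1'); f=grab('scene','scene1')
E
```

```text
[[-0.738  0.617  0.274]
 [-0.208  0.178 -0.962]
 [-0.642 -0.766 -0.003]] [ 0.47842111 -0.08722284  0.34756251] [-0.3  -0.25  0.47  2.29 -0.42  0.48 -0.78]
[0.16869708 0.16203877 0.00376739]
[0.11713298 0.18177429 0.0029592 ]
```

View pics/side1.png

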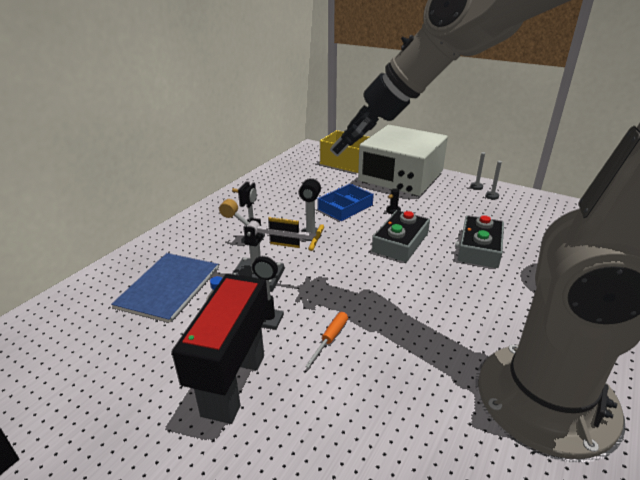

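View pics/scene1.png

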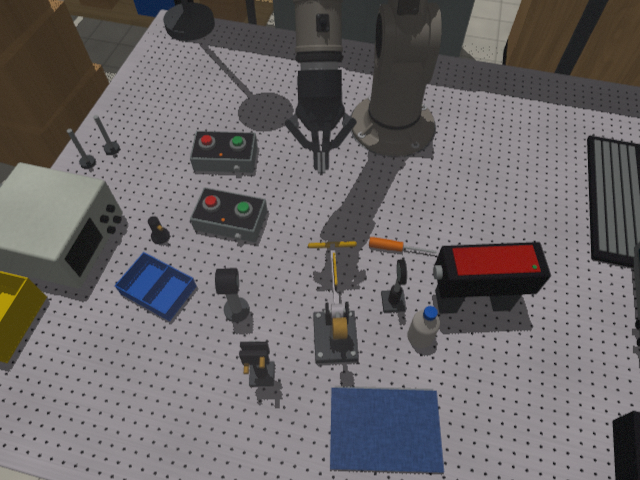

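The barrier is now unobstructed: the crossbar runs from (308,244) to (355,244) in the scene view, and the fingers are shut and tilted forward. I'll refine the crossbar position from this picture.

```bash
python3 - <<'E'
from h import *
f=dict(np.load('pics/scene1.npz'));hsv=cv2.cvtColor(f['image'],cv2.COLOR_RGB2HSV)
H,S,V=[hsv[...,i].astype(int) for i in range(3)]
M=R.from_rotvec(f['orientation']).as_matrix()
def ray(u,v,z):
    d=M@np.array([(u-f['cx'])/f['fx'],(v-f['cy'])/f['fy'],1]); return f['xyz']+d*(z-f['xyz'][2])/d[2]
m=((H>17)&(H<32)&(S>140)&(V>70)); m[:236]=0;m[252:]=0;m[:,:300]=0;m[:,362:]=0
v,u=np.nonzero(m); print(len(v),u.min(),u.max())
(c,sz,a)=cv2.minAreaRect(np.stack([u,v],1).astype(np.float32)); b=cv2.boxPoints((c,sz,a)); print(c,sz,a)
print('centre',ray(*c,.143)); 
l=cv2.fitLine(np.stack([u,v],1).astype(np.float32),cv2.DIST_HUBER,0,.01,.01).ravel()
for t in (-max(sz)/2,max(sz)/2): print(ray(c[0]+t*l[0],c[1]+t*l[1],.143))
m=((H>17)&(H<32)&(S>140)&(V>70)); m[:255]=0;m[290:]=0;m[:,:320]=0;m[:,350:]=0
v,u=np.nonzero(m); print('flag top',ray(u[v==v.min()].mean(),v.min(),.175),ray(u[v==v.max()].mean(),v.max(),.175))
E
```

```text
180 308 356
(331.9794921875, 243.88400268554688) (5.163798809051514, 48.07330322265625) 88.09085083007812
centre [ 0.51477012 -0.05305669  0.143     ]
[ 0.52956233 -0.10046908  0.143     ]
[ 0.49993187 -0.00549674  0.143     ]
flag top [ 0.55865243 -0.04013964  0.175     ] [ 0.61998061 -0.02156572  0.175     ]
```

Call:
jog_arm:
  motion:
    - [0,[0.0165,0.0165,0.0005],[0,0,0]]
    - [0,[0.0165,0.0165,0.0005],[0,0,0]]
    - [0,[0.0165,0.0165,0.0005],[0,0,0]]
    - [0,[0.0165,0.0165,0.0005],[0,0,0]]
    - [0,[0.0165,0.0165,0.0005],[0,0,0]]
    - [0,[0.0165,0.0165,0.0005],[0,0,0]]
    - [0,[0.0165,0.0165,0.0005],[0,0,0]]
    - [0,[0.0165,0.0165,0],[0,0,0]]
    - [0,[0.0165,0.0165,0],[0,0,0]]
    - [0,[0.0165,0.0165,0],[0,0,0]]

```text
clock: 3.7
tcp_pos: [0.4718, -0.0941, 0.2297]
orientation: [0.352, 1.778, -1.654]
contact_force: [0.5, 0.3, 0.0]
grip_width: 0.0001
```

```bash
cat > st.py <<'E'
from h import *
import sys
o=r.get_obs(); M=R.from_rotvec(o['orientation']).as_matrix(); print(M.round(3),o['tcp_pos'].round(4),o['joints'].round(2),o['contact_force'].round(1),o['clock'])
f=np.array([.957,.29,0]);h=np.array([-.29,.957,0])
if len(sys.argv)>1:
    prev=o['tcp_pos']
    B0=np.array([.514,-.053,0])+.150*f; 
    for phi in [-.15,0,.2,.4,.6,.8,1.0,1.15]:
        B=B0-.15*np.cos(phi)*f+np.array([0,0,.14+.15*np.sin(phi)])-.028*h
        d=M[:,1]; n=-M[:,0]
        T=B-.005*d-.017*n
        print(phi,T.round(3),'step',(M.T@(T-prev)).round(4)); prev=T
E
python3 st.py 1; python3 -c "
from h import *
grab('side','side2')"
```

```text
[[-0.736  0.612  0.288]
 [-0.243  0.158 -0.957]
 [-0.631 -0.775  0.033]] [ 0.4718 -0.0941  0.2297] [ 0.23  0.01  0.04  2.43 -1.31  0.33  0.2 ] [0.5 0.3 0. ] 3.7
-0.15 [ 0.508 -0.084  0.111] step [ 0.046   0.116  -0.0029]
0 [ 0.507 -0.085  0.133] step [-0.0128 -0.0184  0.0007]
0.2 [ 0.509 -0.084  0.163] step [-0.0211 -0.0212  0.001 ]
0.4 [ 0.518 -0.081  0.192] step [-0.0249 -0.0166  0.0009]
0.6 [ 0.532 -0.077  0.218] step [-0.0277 -0.0113  0.0008]
0.8 [ 0.55  -0.072  0.241] step [-0.0294 -0.0056  0.0007]
1.0 [ 0.573 -0.065  0.259] step [-0.0299  0.0004  0.0006]
1.15 [ 0.591 -0.059  0.27 ] step [-0.0221  0.0042  0.0003]
```

View pics/side2.png

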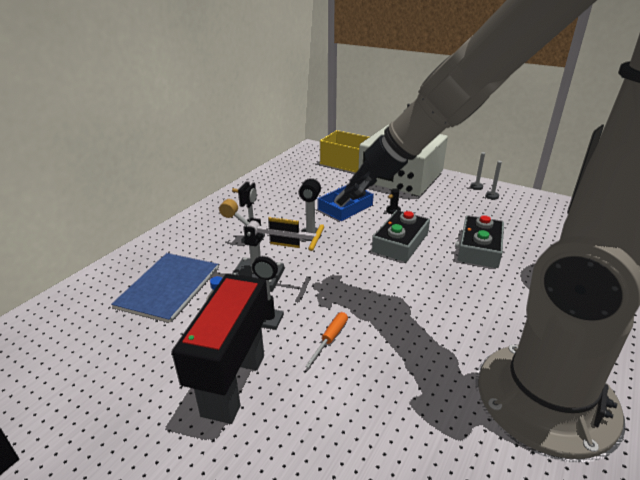

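The arm is at its joint limits with this steep tilt (joint 4 at 2.43, joint 5 at -1.31). I'll reduce the tilt to about 25°, which is still enough to wedge the bar upward.

Call:
jog_arm:
  motion:
    - [0,[-0.01,-0.01,0],[0,0,0]]
    - [0,[-0.005,-0.005,0],[0,0,-3]]
    - [0,[0,0,0],[0,0,-4]]
    - [0,[0,0,0],[0,0,-4]]
    - [0,[0,0,0],[0,0,-4]]
    - [0,[0,0,0],[0,0,0]]

```text
clock: 4.25
tcp_pos: [0.4744, -0.0907, 0.2494]
orientation: [0.185, 1.863, -1.775]
contact_force: [1.8, 0.1, 0.2]
grip_width: -0.0
```

```bash
python3 st.py 1
```

```text
[[-0.837  0.462  0.294]
 [-0.271  0.117 -0.955]
 [-0.476 -0.879  0.028]] [ 0.4744 -0.0907  0.2494] [ 0.22 -0.01 -0.03  2.3  -0.48  0.45 -0.68] [1.8 0.1 0.2] 4.25
-0.15 [ 0.507 -0.085  0.114] step [ 0.0354  0.135  -0.    ]
0 [ 0.506 -0.085  0.136] step [-0.0092 -0.0205  0.0006]
0.2 [ 0.508 -0.084  0.166] step [-0.0168 -0.0248  0.0008]
0.4 [ 0.517 -0.082  0.195] step [-0.0214 -0.0209  0.0008]
0.6 [ 0.531 -0.077  0.221] step [-0.0251 -0.0163  0.0008]
0.8 [ 0.549 -0.072  0.244] step [-0.0279 -0.0109  0.0007]
1.0 [ 0.572 -0.065  0.263] step [-0.0295 -0.0052  0.0006]
1.15 [ 0.59  -0.059  0.273] step [-0.0225  0.      0.0004]
```

Call:
jog_arm:
  motion:
    - [0,[0.007,0.013,0],[0,0,0]]
    - [0,[0.007,0.013,0],[0,0,0]]
    - [0,[0.007,0.013,0],[0,0,0]]
    - [0,[0.007,0.013,0],[0,0,0]]
    - [0,[0.007,0.013,0],[0,0,0]]
    - [0,[0.007,0.013,0],[0,0,0]]
    - [0,[0,0,0],[0,0,0]]

```text
clock: 4.83
tcp_pos: [0.4711, -0.0926, 0.1563]
orientation: [0.185, 1.87, -1.774]
contact_force: [0.5, -0.4, -0.4]
grip_width: 0.0001
```

```bash
python3 st.py 1
```

```text
[[-0.839  0.459  0.293]
 [-0.268  0.12  -0.956]
 [-0.474 -0.88   0.023]] [ 0.4711 -0.0926  0.1563] [ 0.32  0.17 -0.14  2.39 -0.94  0.23 -0.19] [ 0.5 -0.4 -0.4] 4.8333
-0.15 [ 0.507 -0.084  0.114] step [-0.0124  0.0548  0.0018]
0 [ 0.506 -0.085  0.136] step [-0.0091 -0.0205  0.0005]
0.2 [ 0.508 -0.084  0.166] step [-0.0168 -0.0248  0.0007]
0.4 [ 0.517 -0.082  0.195] step [-0.0214 -0.021   0.0007]
0.6 [ 0.531 -0.077  0.221] step [-0.0251 -0.0163  0.0006]
0.8 [ 0.549 -0.072  0.244] step [-0.0278 -0.011   0.0006]
1.0 [ 0.572 -0.065  0.263] step [-0.0295 -0.0053  0.0005]
1.15 [ 0.59  -0.059  0.273] step [-0.0225 -0.      0.0003]
```

Call:
jog_arm:
  motion:
    - [0,[-0.001,0.009,0],[0,0,0]]
    - [0,[-0.001,0.009,0],[0,0,0]]
    - [0,[-0.001,0.009,0],[0,0,0]]
    - [0,[-0.001,0.009,0],[0,0,0]]
    - [0,[0,0,0],[0,0,0]]

```text
clock: 5.25
tcp_pos: [0.4932, -0.0874, 0.1289]
orientation: [0.188, 1.866, -1.773]
contact_force: [-0.3, 0.5, 0.1]
grip_width: 0.0
```

```bash
python3 st.py 1;  python3 -c "
from h import *
f=grab('side','side3');g=grab('scene','scene3')
a=cv2.resize(f['image'][150:300,200:400],(600,450),interpolation=2)
cv2.imwrite('pics/side3c.png',a[...,::-1])
a=cv2.resize(g['image'][170:350,260:440],(540,540),interpolation=2)
cv2.imwrite('pics/scene3c.png',a[...,::-1])"
```

```text
[[-0.837  0.463  0.292]
 [-0.268  0.119 -0.956]
 [-0.477 -0.879  0.025]] [ 0.4932 -0.0874  0.1289] [ 0.28  0.26 -0.12  2.37 -1.24  0.18  0.1 ] [-0.3  0.5  0.1] 5.25
-0.15 [ 0.507 -0.084  0.114] step [-0.0053  0.02    0.0009]
0 [ 0.506 -0.085  0.136] step [-0.0092 -0.0205  0.0006]
0.2 [ 0.508 -0.084  0.166] step [-0.0168 -0.0248  0.0008]
0.4 [ 0.517 -0.082  0.195] step [-0.0214 -0.0209  0.0007]
0.6 [ 0.531 -0.077  0.221] step [-0.0252 -0.0162  0.0007]
0.8 [ 0.549 -0.072  0.244] step [-0.0279 -0.0109  0.0006]
1.0 [ 0.572 -0.065  0.263] step [-0.0295 -0.0052  0.0005]
1.15 [ 0.59  -0.059  0.273] step [-0.0225  0.      0.0003]
```

View pics/side3c.png

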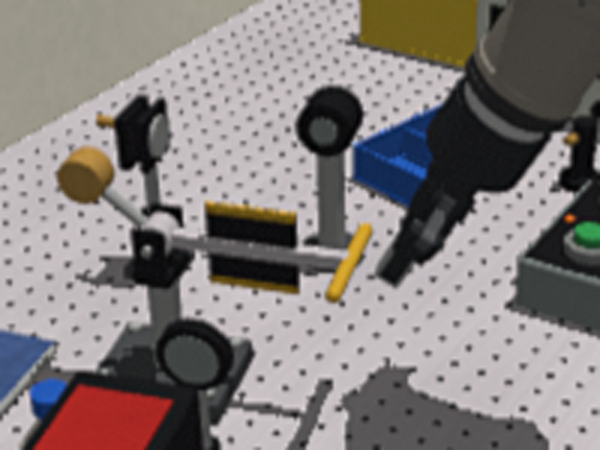

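View pics/scene3c.png

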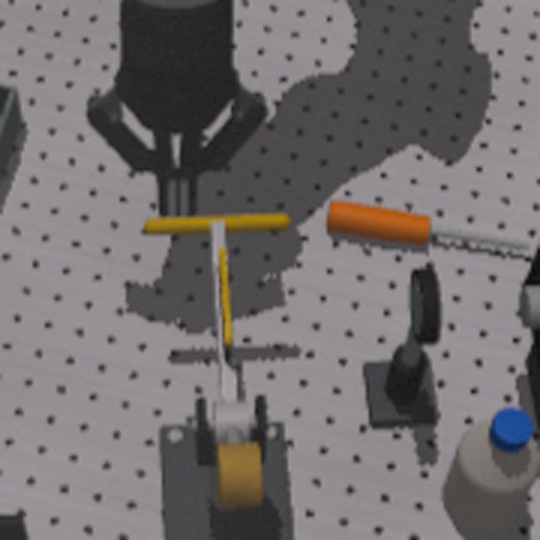

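The scene view shows the shut fingers just short of the crossbar on its -y half (about (178,210) in the crop), clear of the flag. The side view shows the tip slightly below bar level. Next I'll make contact gently.

Call:
jog_arm:
  motion:
    - [0,[-0.004,0.002,0],[0,0,0]]
    - [0,[-0.004,0.001,0],[0,0,0]]
    - [0,[-0.004,0,0],[0,0,0]]
    - [0,[-0.003,0,0],[0,0,0]]
    - [0,[-0.003,-0.003,0],[0,0,0]]
    - [0,[-0.003,-0.004,0],[0,0,0]]
    - [0,[-0.003,-0.004,0],[0,0,0]]
    - [0,[0,0,0],[0,0,0]]

```text
clock: 6.02
tcp_pos: [0.5071, -0.0832, 0.1476]
orientation: [0.187, 1.866, -1.776]
contact_force: [-4.6, -3.3, -0.7]
grip_width: -0.0006
```

```bash
python3 st.py 1;  python3 -c "
from h import *
f=grab('side','side4')
a=cv2.resize(f['image'][150:300,200:400],(600,450),interpolation=2)
cv2.imwrite('pics/side4c.png',a[...,::-1])"
```

```text
[[-0.838  0.461  0.291]
 [-0.268  0.117 -0.956]
 [-0.475 -0.88   0.026]] [ 0.5071 -0.0832  0.1476] [ 0.13  0.23  0.03  2.34 -1.05  0.22 -0.12] [-4.6 -3.3 -0.7] 6.0167
-0.15 [ 0.507 -0.084  0.114] step [0.0163 0.0295 0.0004]
0 [ 0.506 -0.085  0.136] step [-0.0092 -0.0205  0.0006]
0.2 [ 0.508 -0.084  0.166] step [-0.0168 -0.0248  0.0008]
0.4 [ 0.517 -0.081  0.195] step [-0.0214 -0.021   0.0007]
0.6 [ 0.531 -0.077  0.221] step [-0.0251 -0.0163  0.0007]
0.8 [ 0.549 -0.072  0.244] step [-0.0279 -0.011   0.0006]
1.0 [ 0.572 -0.065  0.263] step [-0.0295 -0.0052  0.0005]
1.15 [ 0.59  -0.059  0.273] step [-0.0225 -0.      0.0003]
```

View pics/side4c.png

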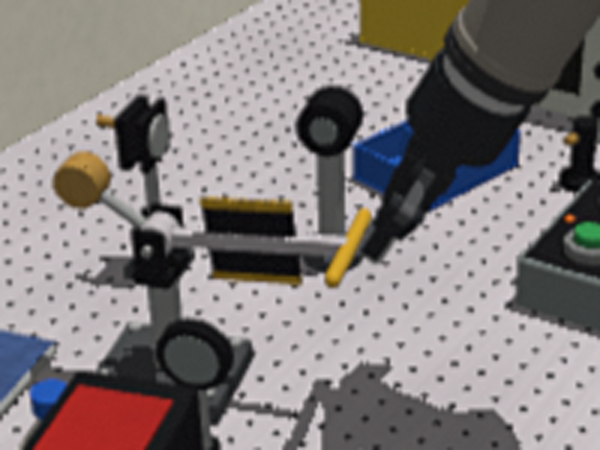

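Contact is made and the arm has started to lift. I'll go more straight upward to keep the horizontal push low.

Call:
jog_arm:
  motion:
    - [0,[-0.0018,-0.0036,0],[0,0,0]]
    - [0,[-0.0018,-0.0036,0],[0,0,0]]
    - [0,[-0.0018,-0.0036,0],[0,0,0]]
    - [0,[-0.002,-0.0034,0],[0,0,0]]
    - [0,[-0.0022,-0.0033,0],[0,0,0]]
    - [0,[-0.0024,-0.0032,0],[0,0,0]]

```text
clock: 6.57
tcp_pos: [0.5087, -0.0816, 0.1719]
orientation: [0.188, 1.866, -1.774]
contact_force: [-0.7, 0.9, -1.0]
grip_width: 0.0003
```

```bash
python3 st.py 1;  python3 -c "
from h import *
f=grab('side','side5')
a=cv2.resize(f['image'][150:300,200:400],(600,450),interpolation=2)
cv2.imwrite('pics/side5c.png',a[...,::-1])"
```

```text
[[-0.837  0.462  0.292]
 [-0.268  0.118 -0.956]
 [-0.476 -0.879  0.025]] [ 0.5087 -0.0816  0.1719] [ 0.03  0.18  0.13  2.33 -0.88  0.28 -0.3 ] [-0.7  0.9 -1. ] 6.5667
-0.15 [ 0.507 -0.084  0.114] step [0.0297 0.0499 0.0008]
0 [ 0.506 -0.085  0.136] step [-0.0092 -0.0205  0.0006]
0.2 [ 0.508 -0.084  0.166] step [-0.0168 -0.0248  0.0008]
0.4 [ 0.517 -0.082  0.195] step [-0.0214 -0.0209  0.0007]
0.6 [ 0.531 -0.077  0.221] step [-0.0251 -0.0163  0.0007]
0.8 [ 0.549 -0.072  0.244] step [-0.0279 -0.0109  0.0006]
1.0 [ 0.572 -0.065  0.263] step [-0.0295 -0.0052  0.0005]
1.15 [ 0.59  -0.059  0.273] step [-0.0225  0.      0.0003]
```

View pics/side5c.png

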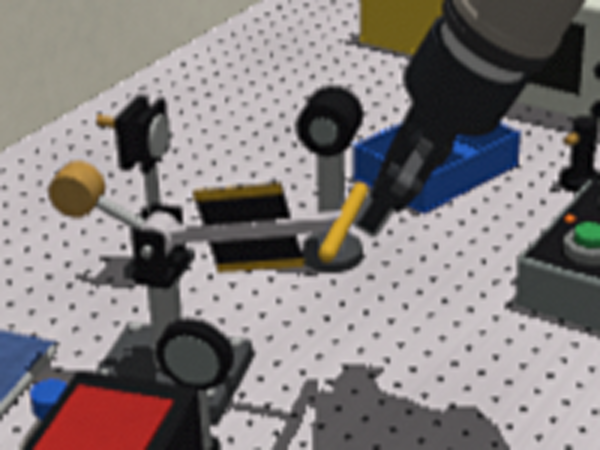

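Call:
jog_arm:
  motion:
    - [0,[-0.0035,-0.0032,0],[0,0,0]]
    - [0,[-0.0035,-0.0032,0],[0,0,0]]
    - [0,[-0.0035,-0.0032,0],[0,0,0]]
    - [0,[-0.0035,-0.0032,0],[0,0,0]]
    - [0,[-0.0036,-0.0032,0],[0,0,0]]
    - [0,[-0.005,-0.0033,0],[0,0,0]]
    - [0,[-0.005,-0.0033,0],[0,0,0]]
    - [0,[-0.005,-0.0033,0],[0,0,0]]
    - [0,[-0.005,-0.0032,0],[0,0,0]]
    - [0,[-0.005,-0.003,0],[0,0,0]]

```text
clock: 7.45
tcp_pos: [0.5295, -0.0741, 0.2203]
orientation: [0.188, 1.866, -1.774]
contact_force: [-0.8, -0.6, 0.4]
grip_width: -0.0002
```

```bash
python3 st.py 1;  python3 -c "
from h import *
f=grab('side','side6')
a=cv2.resize(f['image'][150:300,200:400],(600,450),interpolation=2)
cv2.imwrite('pics/side6c.png',a[...,::-1])"
```

```text
[[-0.837  0.462  0.292]
 [-0.268  0.117 -0.956]
 [-0.476 -0.879  0.026]] [ 0.5295 -0.0741  0.2203] [-0.12  0.11  0.26  2.25 -0.6   0.37 -0.62] [-0.8 -0.6  0.4] 7.45
-0.15 [ 0.507 -0.084  0.114] step [0.0722 0.082  0.0006]
0 [ 0.506 -0.085  0.136] step [-0.0092 -0.0205  0.0006]
0.2 [ 0.508 -0.084  0.166] step [-0.0168 -0.0248  0.0008]
0.4 [ 0.517 -0.082  0.195] step [-0.0214 -0.0209  0.0007]
0.6 [ 0.531 -0.077  0.221] step [-0.0251 -0.0163  0.0007]
0.8 [ 0.549 -0.072  0.244] step [-0.0279 -0.0109  0.0006]
1.0 [ 0.572 -0.065  0.263] step [-0.0295 -0.0052  0.0005]
1.15 [ 0.59  -0.059  0.273] step [-0.0225  0.      0.0003]
```

View pics/side6c.png

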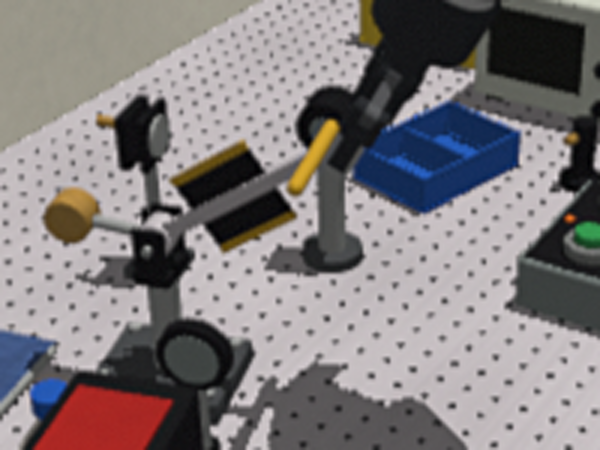

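The bar is resting on the finger at about 0.6 rad, the measured forces are small, and the stand hasn't moved. I'll continue along the arc past 1.1 rad.

Call:
jog_arm:
  motion:
    - [0,[-0.0045,-0.0018,0],[0,0,0]]
    - [0,[-0.0045,-0.0018,0],[0,0,0]]
    - [0,[-0.0045,-0.0018,0],[0,0,0]]
    - [0,[-0.0045,-0.0018,0],[0,0,0]]
    - [0,[-0.0045,-0.0016,0],[0,0,0]]
    - [0,[-0.0045,-0.0014,0],[0,0,0]]
    - [0,[-0.0045,-0.001,0],[0,0,0]]
    - [0,[-0.0045,-0.001,0],[0,0,0]]
    - [0,[-0.0045,-0.0008,0],[0,0,0]]
    - [0,[-0.0045,-0.0008,0],[0,0,0]]

```text
clock: 8.33
tcp_pos: [0.5614, -0.0632, 0.2539]
orientation: [0.188, 1.865, -1.774]
contact_force: [-0.0, 0.1, -0.3]
grip_width: 0.0
```

```bash
python3 st.py 1;  python3 -c "
from h import *
f=grab('side','side7')
a=cv2.resize(f['image'][150:300,200:400],(600,450),interpolation=2)
cv2.imwrite('pics/side7c.png',a[...,::-1])"
```

```text
[[-0.837  0.462  0.292]
 [-0.268  0.118 -0.956]
 [-0.477 -0.879  0.025]] [ 0.5614 -0.0632  0.2539] [-0.18  0.11  0.29  2.16 -0.47  0.45 -0.79] [-0.   0.1 -0.3] 8.3333
-0.15 [ 0.507 -0.084  0.114] step [0.1178 0.0954 0.0009]
0 [ 0.506 -0.085  0.136] step [-0.0092 -0.0205  0.0006]
0.2 [ 0.508 -0.084  0.166] step [-0.0168 -0.0248  0.0008]
0.4 [ 0.517 -0.082  0.195] step [-0.0214 -0.0209  0.0007]
0.6 [ 0.531 -0.077  0.221] step [-0.0251 -0.0163  0.0007]
0.8 [ 0.549 -0.072  0.244] step [-0.0279 -0.0109  0.0006]
1.0 [ 0.572 -0.065  0.263] step [-0.0295 -0.0052  0.0005]
1.15 [ 0.59  -0.059  0.273] step [-0.0225  0.      0.0003]
```

View pics/side7c.png

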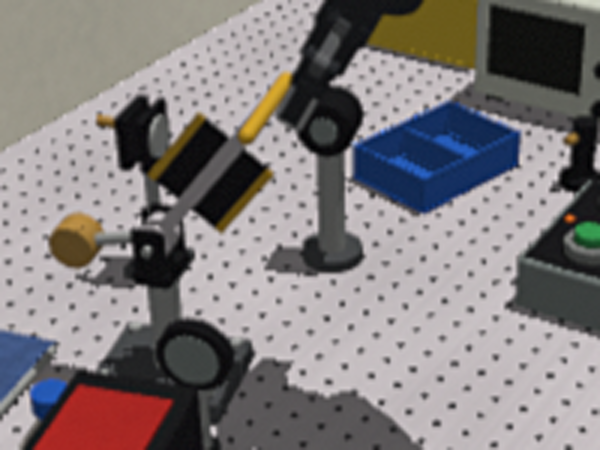

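Call:
jog_arm:
  motion:
    - [0,[-0.0045,-0.0006,0],[0,0,0]]
    - [0,[-0.0045,-0.0005,0],[0,0,0]]
    - [0,[-0.0045,-0.0003,0],[0,0,0]]
    - [0,[-0.0045,0,0],[0,0,0]]
    - [0,[-0.0045,0,0],[0,0,0]]
    - [0,[-0.0045,0,0],[0,0,0]]
    - [0,[0,0,0],[0,0,0]]
    - [0,[0,0,0],[0,0,0]]
    - [0,[0,0,0],[0,0,0]]

```text
clock: 9.13
tcp_pos: [0.5828, -0.0564, 0.2675]
orientation: [0.187, 1.866, -1.774]
contact_force: [-0.6, 0.2, 0.1]
grip_width: 0.0001
```

```bash
python3 st.py;  python3 -c "
from h import *
f=grab('side','side8')
a=cv2.resize(f['image'][150:300,200:400],(600,450),interpolation=2)
cv2.imwrite('pics/side8c.png',a[...,::-1])"
```

```text
[[-0.837  0.462  0.292]
 [-0.268  0.118 -0.956]
 [-0.476 -0.879  0.025]] [ 0.5828 -0.0564  0.2675] [-0.2   0.12  0.3   2.11 -0.43  0.48 -0.85] [-0.6  0.2  0.1] 9.1333
```

View pics/side8c.png

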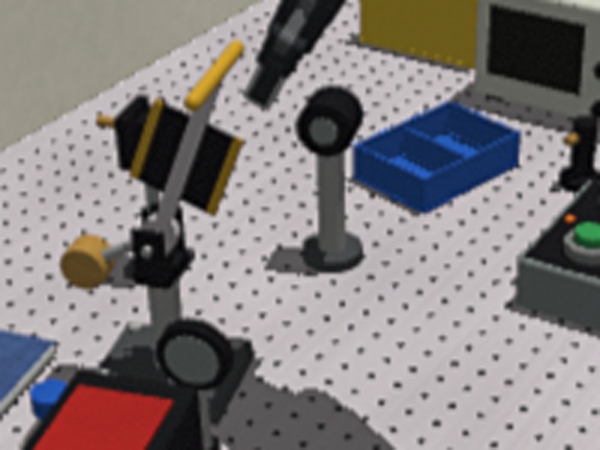

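The bar has left the finger and is swinging up on its own, at roughly 1.3 rad. I'll back off, untilt, and wait for it to settle.

Call:
jog_arm:
  motion:
    - [0,[0.01,-0.02,0],[0,0,0]]
    - [0,[0.01,-0.03,0],[0,0,0]]
    - [0,[0.01,-0.03,0],[0,0,-4]]
    - [0,[0.01,0,0],[0,0,-5]]
    - [0,[0.01,0,0],[0,0,-5]]
    - [0,[0.01,0,0],[0,0,-5]]
    - [0,[0.01,0,0],[0,0,-5]]
    - [0,[0.01,0,0],[0,0,-4.4]]
    - [0,[0,0,0],[0,0,0]]

```text
clock: 9.93
tcp_pos: [0.4753, -0.0877, 0.3109]
orientation: [-0.307, 2.034, -2.087]
contact_force: [0.7, 0.1, -0.0]
grip_width: 0.0002
```

```bash
python3 st.py;  python3 - <<'E'
from h import *
for n in ['scene','side']:
    f=grab(n,n+'9')
    hsv=cv2.cvtColor(f['image'],cv2.COLOR_RGB2HSV)
    H,S,V=[hsv[...,i].astype(int) for i in range(3)]
    M=R.from_rotvec(f['orientation']).as_matrix()
    def ray(u,v,z):
        d=M@np.array([(u-f['cx'])/f['fx'],(v-f['cy'])/f['fy'],1]); return f['xyz']+d*(z-f['xyz'][2])/d[2]
    for k,m in {'g':(H>45)&(H<90)&(S>90)&(V>40),'r':((H<7)|(H>173))&(S>120)&(V>60)}.items():
        c,l,st,ce=cv2.connectedComponentsWithStats(m.astype(np.uint8))
        for i in range(1,c):
            if 40<st[i,4]<300: print(n,k,st[i],ray(*ce[i],.068).round(4))
    a=f['image'][150:300,200:400] if n=='side' else f['image'][170:350,200:440]
    cv2.imwrite(f'pics/{n}9c.png',cv2.resize(a,None,fx=3,fy=3,interpolation=2)[...,::-1])
E
```

```text
[[-0.956  0.005  0.293]
 [-0.293 -0.025 -0.956]
 [ 0.002 -1.     0.026]] [ 0.4753 -0.0877  0.3109] [-0.24  0.09  0.3   1.95 -0.    1.11 -1.22] [ 0.7  0.1 -0. ] 9.9333
scene g [232 136  10  10  80] [ 0.2237 -0.3729  0.068 ]
scene g [237 202  12  11  95] [ 0.4211 -0.2898  0.068 ]
scene r [201 135  11  10  84] [ 0.2407 -0.451   0.068 ]
scene r [205 195  11  12 101] [ 0.4228 -0.3699  0.068 ]
side g [391 223  12  10  82] [ 0.4219 -0.2931  0.068 ]
side g [478 230  12   9  88] [ 0.2253 -0.3755  0.068 ]
side r [403 211  11   8  63] [ 0.4223 -0.3704  0.068 ]
side r [480 216  11   7  66] [ 0.241  -0.4513  0.068 ]
```

View pics/side9c.png

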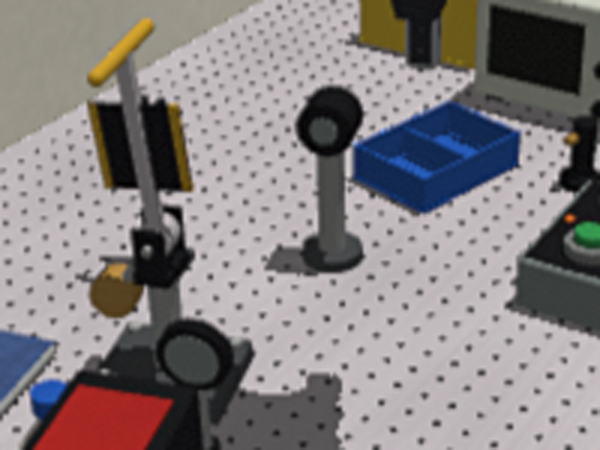

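View pics/scene9c.png

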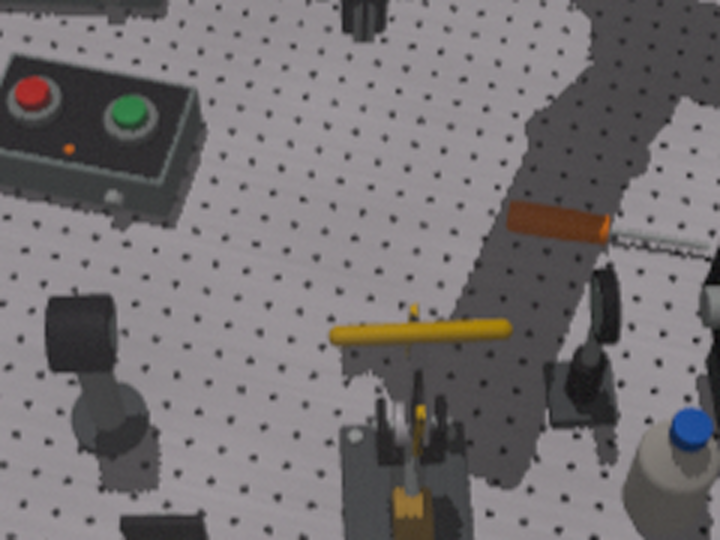

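The barrier is up against its stop: the crossbar is at the top in the side crop at (120,50), with the counterweight down behind the post. Next I'll move above the green button at (0.421,-0.290).

Call:
jog_arm:
  motion:
    - [0,[0.0185,0,0.0295],[-1.5,0,0]]
    - [0,[0.0185,0,0.0295],[0,0,0]]
    - [0,[0.0185,0,0.0295],[0,0,0]]
    - [0,[0.0185,0,0.0295],[0,0,0]]
    - [0,[0.0185,0,0.0295],[0,0,0]]
    - [0,[0.0185,0,0.0295],[0,0,0]]
    - [0,[0,0.03,0],[0,0,0]]
    - [0,[0,0.03,0],[0,0,0]]
    - [0,[0,0.03,0],[0,0,0]]
    - [0,[0,0.03,0],[0,0,0]]

```text
clock: 10.87
tcp_pos: [0.4202, -0.2903, 0.1909]
orientation: [-0.302, 2.061, -2.061]
contact_force: [0.1, 0.6, -0.2]
grip_width: 0.0005
```

Call:
jog_arm:
  motion:
    - [0,[0,0.03,0],[0,0,0]]
    - [0,[0,0.02,0],[0,0,0]]
    - [0,[0,0,0],[0,0,0]]
    - [0,[0,0,0],[0,0,0]]

```text
clock: 11.2
tcp_pos: [0.4199, -0.2897, 0.1416]
orientation: [-0.306, 2.064, -2.061]
contact_force: [-0.2, -0.4, 0.9]
grip_width: 0.0
```

```bash
cat > b.py <<'E'
from h import *
o=r.get_obs(); M=R.from_rotvec(o['orientation']).as_matrix(); print(M.round(3),o['tcp_pos'].round(4),o['joints'].round(2),o['contact_force'].round(1),o['clock'])
print((M.T@(np.array([.4213,-.290,.100])-o['tcp_pos'])).round(4))
E
python3 b.py
```

```text
[[-0.957  0.     0.291]
 [-0.291  0.001 -0.957]
 [-0.001 -1.    -0.001]] [ 0.4199 -0.2897  0.1416] [ 0.13  0.37  0.44  2.07 -0.23  0.75 -0.57] [-0.2 -0.4  0.9] 11.2
[-0.0012  0.0416  0.0007]
```

Call:
jog_arm:
  motion:
    - [0,[-0.001,0.02,0],[0,0,0]]
    - [0,[0,0.02,0],[0,0,0]]
    - [0,[0,0.006,0],[0,0,0]]
    - [0,[0,0,0],[0,0,0]]
    - [0,[0,0,0],[0,0,0]]

```text
clock: 11.62
tcp_pos: [0.4223, -0.2899, 0.0971]
orientation: [-0.304, 2.061, -2.061]
contact_force: [-0.0, 0.3, 1.0]
grip_width: 0.0003
```

```bash
python3 b.py; python3 -c "
from h import *
f=grab('side','side10');g=grab('scene','scene10')
a=np.hstack([cv2.resize(x,(400,400),interpolation=2) for x in (f['image'][170:270,350:450],g['image'][150:250,180:280])])
cv2.imwrite('pics/b10.png',a[...,::-1])"
```

```text
[[-0.957  0.003  0.292]
 [-0.292  0.    -0.957]
 [-0.003 -1.     0.001]] [ 0.4223 -0.2899  0.0971] [ 0.16  0.45  0.4   2.09 -0.28  0.65 -0.52] [-0.   0.3  1. ] 11.6167
[ 0.001  -0.0029 -0.0002]
```

View pics/b10.png

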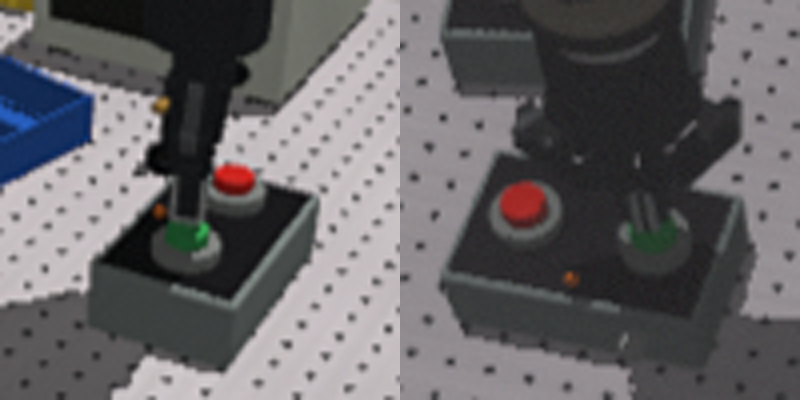

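Both views show the fingertips directly over the green button, well clear of the red one. Now I'll press.

Call:
jog_arm:
  motion:
    - [0,[0,0.004,0],[0,0,0]]
    - [0,[0,0.003,0],[0,0,0]]
    - [0,[0,0.003,0],[0,0,0]]
    - [0,[0,0.002,0],[0,0,0]]
    - [0,[0,0.002,0],[0,0,0]]
    - [0,[0,0.001,0],[0,0,0]]
    - [0,[0,0,0],[0,0,0]]
    - [0,[0,0,0],[0,0,0]]

```text
clock: 12.38
tcp_pos: [0.4227, -0.29, 0.0843]
orientation: [-0.302, 2.062, -2.059]
contact_force: [-9.1, 7.6, 46.1]
grip_width: 0.0003
```

```bash
python3 b.py; python3 -c "
from h import *
f=grab('side','side11');g=grab('scene','scene11')
a=np.hstack([cv2.resize(x,(400,400),interpolation=2) for x in (f['image'][170:270,350:450],g['image'][150:250,180:280])])
cv2.imwrite('pics/b11.png',a[...,::-1])"
```

```text
[[-0.957  0.004  0.291]
 [-0.291  0.002 -0.957]
 [-0.005 -1.    -0.001]] [ 0.4227 -0.29    0.0843] [ 0.17  0.47  0.38  2.1  -0.3   0.62 -0.51] [-9.1  7.6 46.1] 12.3833
[ 0.0013 -0.0157 -0.0004]
```

View pics/b11.png

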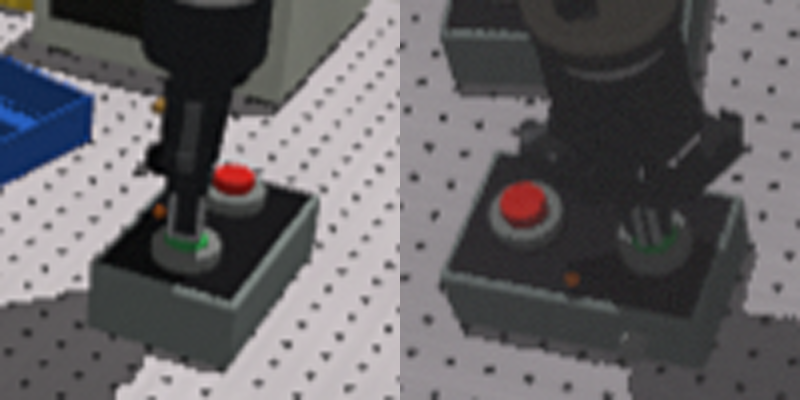

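The green button is sunk level with its collar, and the 46 N reading means a hard stop rather than the 5 N spring. The red button is untouched. I'll release and retreat.

Call:
jog_arm:
  motion:
    - [0,[0,-0.004,0],[0,0,0]]
    - [0,[0,-0.006,0],[0,0,0]]
    - [0,[0,-0.01,0],[0,0,0]]
    - [0,[0,-0.02,0],[0,0,0]]
    - [0,[0,-0.03,0],[0,0,0]]
    - [0,[0,-0.03,0],[0,0,0]]
    - [0,[0,-0.03,0],[0,0,0]]
    - [0,[0,-0.02,0],[0,0,0]]
    - [0,[0,0,0],[0,0,0]]
    - [0,[0,0,0],[0,0,0]]

```text
clock: 13.32
tcp_pos: [0.4218, -0.2895, 0.2316]
orientation: [-0.305, 2.061, -2.06]
contact_force: [-0.3, -0.2, -0.1]
grip_width: 0.0002
```

```bash
python3 b.py; python3 -c "
from h import *
f=grab('side','side12');g=grab('scene','scene12')
f0=np.load('pics/scene9.npz')['image']
d=cv2.absdiff(f0,g['image']).max(-1)>40; print(d[200:,190:560].sum())
a=np.hstack([cv2.resize(x,(400,400),interpolation=2) for x in (f['image'][130:330,200:440],g['image'][120:360,180:440])])
cv2.imwrite('pics/b12.png',a[...,::-1])"
```

```text
[[-0.956  0.003  0.292]
 [-0.292  0.001 -0.956]
 [-0.003 -1.     0.   ]] [ 0.4218 -0.2895  0.2316] [ 0.06  0.24  0.49  1.99 -0.14  0.94 -0.65] [-0.3 -0.2 -0.1] 13.3167
[0.001  0.1316 0.0003]
8664
```

View pics/b12.png

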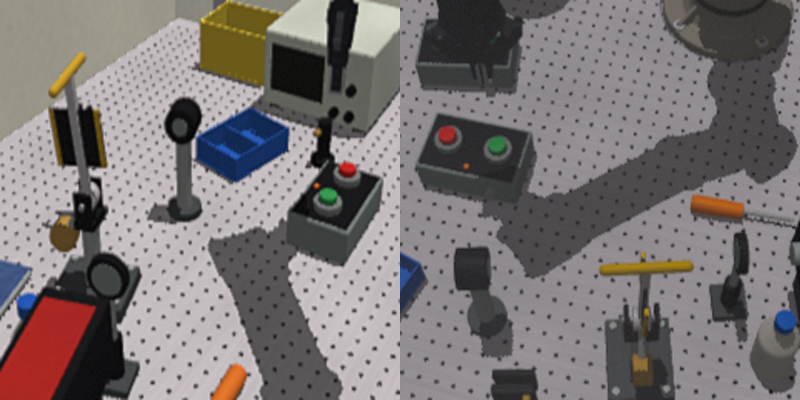

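```bash
python3 - <<'E'
from h import *
a=cv2.imread('pics/scene1.png');b=cv2.imread('pics/scene12.png')
for n,(y,x,h,w) in {'stand':(312,313,52,20),'standR':(340,345,24,14),'lens':(258,380,55,28)}.items():
    t=a[y:y+h,x:x+w]; s=cv2.matchTemplate(b[y-8:y+h+8,x-8:x+w+8],t,cv2.TM_CCOEFF_NORMED); print(n,cv2.minMaxLoc(s)[1],np.array(cv2.minMaxLoc(s)[3])-8)
r.hand_in()
E
```

```text
stand 0.9512844681739807 [0 0]
standR 0.9637776017189026 [0 0]
lens 0.9990308880805969 [0 0]
the job is handed in; nothing more can be done
```

The barrier is up and the green button has been pressed and released. I handed the job in at about 13.5 s, with the robot clear of everything.

**Barrier:** I lifted the crossbar with shut fingers tilted about 28° forward, following its arc until it swung on to its raised stop by itself. I used 28° because a 40° tilt ran into joint limits. The push peaked at about 5.7 N, at first contact. I did not grip the arm or touch the counterweight.

**Button:** I pressed the green button on the box farther to the robot's left and let it spring back. The red button was not touched.

**Final checks:**
- **Pictures:** The last views show the barrier raised and the green button back out.
- **Stand and lens mount:** Comparing pictures from before and after, neither moved by a whole pixel.
- **Other loose items:** I only looked at these by eye, and they appear undisturbed. A whole-picture difference check told me nothing, because the robot's shadow had moved.
- **Press depth:** The press ended on a hard stop at about 46 N, more than the 5 N needed and firmer than I intended. It came about 3 mm higher than the stated height. The camera's depth readings had also put the button high, at about 73 mm rather than 68 mm. I took it as fully pressed because the button looked flush with its collar; I had no direct reading of its travel.

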